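# Load the dead-weight creep rig for the next run

## Task

Get the creep rig ready for its next run: slide the arrest to its locked end so that the loading post is held, swing the probe arm out to its stop, clear of the post, and thread all the ring weights on the mat down the post, one on another and fully home, the widest at the bottom and each next one narrower. Then swing the probe arm back to its stop over the post and, last, slide the arrest to its free end to start the test. Do not disturb the wash bottle, the reagent bottle or the tip box.

Things in the scene. Friction and masses are not known exactly. Their poses are not given: they have to be found in the camera images.
- rig: bench-top dead-weight creep rig, fixed: white base 300 x 250 mm, deck 30 mm above the bench. Origin: on the bench straight below the loading post; z up, -x towards the robot, x from the post to the pivot column (steel, 34 mm diameter, 140 mm from the post, up to 181 mm). The probe arm swings out over its +y side; the arrest is on its -y side, 115 mm from the post axis
- post_seat (a point): centre of the top face of the loading platform (steel disc, 76 mm diameter, 6 mm thick), where the bottom weight seats, about 90 mm above the bench when locked (87 mm when free). The upright loading post, 14 mm diameter with a tapered tip, rises 70 mm from here
- post_top (a point): centre of the top end of the loading post, 70 mm above post_seat; with the arm over it the tip of the probe hangs about 3 to 6 mm above
- swing_pivot (a point): point on the vertical hinge axis of the probe arm (top of the pivot column), at the height of swing_handle
- swing_handle (a point): grip point on the axis of the upright black round handle at the probe arm's free end, 15 mm below its top: 22 mm diameter, top 273 mm above the bench, standing 72 mm clear of the arm's bar (18 mm wide, 185 to 201 mm above the bench), 180 mm from the hinge. The displacement probe (16 mm rod, top 245 mm above the bench) stands 140 mm from the hinge
- probe_arm (a joint): swing of the probe arm about its upright hinge, rad: 0 = at its stop with the probe over the loading post, pointing from the pivot column towards the robot (-x of the rig); grows to 1.5 = at the other stop, swung clear, clockwise seen from above, towards the rig's +y. It stays where it is left (friction needs about 1 N at the handle)
- arrest_grip (a point): point on the centre of the black arrest grip: upright block 16 mm (along its travel) x 18 mm x 36 mm tall, standing on the arrest track, whose top is 48 mm above the bench; the point is 24 mm above the track and 12 mm below the grip's top. A thin steel bar runs from it towards the post
- arrest (a joint): travel of the arrest grip along the rig's x, m: 0 = free end (nearest the robot), grows away from the robot to 0.050 = locked end. About 2 N moves it; it stays where it is left. It lifts the loading post 3 mm when locked
- mat: black rubber mat 260 x 260 x 2 mm on the bench, fixed; origin at the centre of its underside
- wash_bottle: bystander: white plastic wash bottle, 76 mm diameter, 205 mm tall with blue spout; origin at the centre of its underside
- reagent_bottle: bystander: glass bottle with orange cap, 68 mm diameter, 130 mm tall; origin at the centre of its underside
- tip_box: bystander: grey pipette-tip box 90 x 125 x 63 mm; origin at the centre of its underside
- weight_a: plain steel ring weight, outer diameter 68 mm, bore 18 mm, 16 mm thick, about 440 g, lying flat on the mat at the start (may be absent: None). Origin: centre of its underside, z along its axis (up)
- weight_b: plain steel ring weight, outer diameter 60 mm, bore 18 mm, 16 mm thick, about 340 g, lying flat on the mat at the start (may be absent: None). Origin: centre of its underside, z along its axis (up)
- weight_c: plain steel ring weight, outer diameter 52 mm, bore 18 mm, 16 mm thick, about 250 g, lying flat on the mat at the start (may be absent: None). Origin: centre of its underside, z along its axis (up)
- weight_d: plain steel ring weight, outer diameter 44 mm, bore 18 mm, 16 mm thick, about 170 g, lying flat on the mat at the start (may be absent: None). Origin: centre of its underside, z along its axis (up)
There are look-alikes about, which are no part of the job. What is shaped like the weight_d but blue or purple is not meant. What is shaped like the weight_a but orange is not meant.

How it is judged:
On the way, in this order (a step that is already met when the one before it is completed fails the run):
1. the arrest is slid to its locked end (value of joint arrest above 0.046 m), for 0.2 s.
2. the probe arm is swung out clear of the post (value of joint probe_arm above 1.3 rad), for 0.2 s.
3. all weights are home on the post in order, released, with the arrest still locked (horizontal distance between each of weight_a, weight_b, weight_c, weight_d and post_seat below 0.005 m and angle between each of weight_a, weight_b, weight_c, weight_d's own z axis and vertical below 0.06 rad and linear speed of each of weight_a, weight_b, weight_c, weight_d below 0.03 m/s and contact force between the fingers and weight_a below 0.3 N and z of each of weight_a, weight_b, weight_c, weight_d in the frame of post_seat above -0.003 m and z of weight_a in the frame of post_seat below 0.003 m and contact force between the fingers and weight_b below 0.3 N and z of each of weight_b, weight_c, weight_d in the frame of weight_a above 0.012 m and (z of weight_b in the frame of post_seat below 0.003 m or z of weight_b in the frame of weight_a below 0.019 m) and contact force between the fingers and weight_c below 0.3 N and z of each of weight_c, weight_d in the frame of weight_b above 0.012 m and (z of weight_c in the frame of post_seat below 0.003 m or z of weight_c in the frame of weight_a below 0.019 m or z of weight_c in the frame of weight_b below 0.019 m) and contact force between the fingers and weight_d below 0.3 N and z of weight_d in the frame of weight_c above 0.012 m and (z of weight_d in the frame of post_seat below 0.003 m or z of weight_d in the frame of weight_a below 0.019 m or z of weight_d in the frame of weight_b below 0.019 m or z of weight_d in the frame of weight_c below 0.019 m) and value of joint arrest above 0.046 m), for 0.3 s.
4. the probe arm is back over the post, with the arrest still locked (value of joint probe_arm below 0.05 rad and value of joint arrest above 0.046 m), for 0.2 s.
5. the arrest is slid to its free end (value of joint arrest below 0.004 m), for 0.2 s.
At the end, for the whole second after the job is handed in: All weights present are on the post, within 5 mm of its axis, level within 0.06 rad, the bottom one within 3 mm of the platform, each other within 3 mm of the next wider one below, at rest, released; arm within 0.05 rad of its stop over the post; arrest within 4 mm of its free end (horizontal distance between each of weight_a, weight_b, weight_c, weight_d and post_seat below 0.005 m and angle between each of weight_a, weight_b, weight_c, weight_d's own z axis and vertical below 0.06 rad and linear speed of each of weight_a, weight_b, weight_c, weight_d below 0.03 m/s and contact force between the fingers and weight_a below 0.3 N and z of each of weight_a, weight_b, weight_c, weight_d in the frame of post_seat above -0.003 m and z of weight_a in the frame of post_seat below 0.003 m and contact force between the fingers and weight_b below 0.3 N and z of each of weight_b, weight_c, weight_d in the frame of weight_a above 0.012 m and (z of weight_b in the frame of post_seat below 0.003 m or z of weight_b in the frame of weight_a below 0.019 m) and contact force between the fingers and weight_c below 0.3 N and z of each of weight_c, weight_d in the frame of weight_b above 0.012 m and (z of weight_c in the frame of post_seat below 0.003 m or z of weight_c in the frame of weight_a below 0.019 m or z of weight_c in the frame of weight_b below 0.019 m) and contact force between the fingers and weight_d below 0.3 N and z of weight_d in the frame of weight_c above 0.012 m and (z of weight_d in the frame of post_seat below 0.003 m or z of weight_d in the frame of weight_a below 0.019 m or z of weight_d in the frame of weight_b below 0.019 m or z of weight_d in the frame of weight_c below 0.019 m) and value of joint probe_arm below 0.05 rad and value of joint arrest below 0.004 m); the robot touches nothing.
It fails at once if the wash bottle is moved more than 30 mm or tipped (distance of wash_bottle from where it was at the start of the episode above 0.03 m or angle between wash_bottle's own z axis and vertical above 0.4 rad).
It fails at once if the reagent bottle is moved more than 30 mm or tipped (distance of reagent_bottle from where it was at the start of the episode above 0.03 m or angle between reagent_bottle's own z axis and vertical above 0.4 rad).
It fails at once if the tip box is moved more than 30 mm or tipped (distance of tip_box from where it was at the start of the episode above 0.03 m or angle between tip_box's own z axis and vertical above 0.4 rad).
Of weight_a, weight_b, weight_c, weight_d only 2 to 4 are there at a start; the rules pass over those that are not, and their reading is None.
At some moment in a run one of weight_a, weight_b, weight_c, weight_d may be knocked a few centimetres aside while the robot is not near it.
It also fails if it takes over 210 s, if anything falls off the work surface, if the arm or the gripper's body presses on something with over 40 N, if the wrist force passes 120 N, or if a joint passes its speed limit or range.

## Robot

A 6-joint arm with a two-finger parallel gripper is mounted at the origin on the work surface. World frame = base frame: x ahead of the robot, y to its left, z up, the work surface at z = 0. Lengths are in m, angles in rad, forces in N, time in s.
With the tool pointing down it reaches from about 0.25 to 0.775 m from the base axis. Payload 4 kg.
Tool frame: the origin (TCP) lies on the centre line of the jaws, within the pads' length; the fingertips stand robot.tips_ahead ahead of it and the grasp point (between the pads) lies 8 mm behind it (robot.tips_ahead is the distance from the TCP to the fingertips, in m); z points along the fingers, y is the line along which they close (so a half turn about z gives the same grasp; the last joint's range is limited). The gripper opens to 94 mm and grips with 3 to 60 N. Pads are 16 mm wide; open, the fingers measure 119 mm over their backs; the gripper's body (75 mm by 177 mm) begins 78 mm behind the grasp point.
Start: joints at [1.201, 0.087, 1.371, -0, 1.684, -0.103], TCP at [0.145, 0.531, 0.217] pointing down, gripper open.
Joint ranges: [-3.1, 3.1], [-0.76, 2.03], [0.27, 2.55], [-1.08, 4.22], [0.17, 2.65], [-2.57, 2.57]. Speed limits (rad/s): [2.79, 2.79, 3.14, 3.14, 3.14, 3.14].

## Interface

Orientations are given as [roll, pitch, yaw] about the fixed x, y, z axes, in that order (R = Rz(yaw) Ry(pitch) Rx(roll)).
In Python, from bench import robot, snapshot, close_job, spotter gives the robot as it stands. The module is installed in compiled form; this text tells all that it offers.
- The arm moves only by the tool servo_tool, never from a script. Its argument "commands" is one flat list of numbers, 7 for each row, row after row: the shift along the tool's x, y, z in m, then the turn, a rotation vector about the tool's x, y, z in degrees, then the finger opening in m, from 0 to 0.094. In form: [x, y, z, ax, ay, az, grip, x, y, z, ax, ay, az, grip, ...]. A call has 1 to 10 rows; each row is the pose to reach, as a shift and turn from the pose commanded when the call began, along the tool's axes at that moment; what a row does not reach only later rows make up. A row lasts 1/8 s, in which the tool goes at most 62.5 mm and 10.7 degrees, less where a joint would pass 70% of its speed; a pose out of reach is approached as far as the arm can. A call with a gripper value outside its range is refused whole. The fingers move at their own pace and stop on an object; the grip force is fixed at half the most. Time passes only in rows, so rows that repeat a pose let the fingers close. It gives the time, the measured TCP pose, the force, the opening and the grip force at its end, in the units of the state.
- robot.get_obs(): the state, without advancing time (a new reading comes with each control period).
- snapshot(name): name is "scene" or "top" or "wrist"; returns a dict with "img" (480x640x3 uint8, blue, green, red), "camera_matrix" (3x3 intrinsics, pixels), "k1" (the pictures are not rectified: a ray, as slopes to the right and down, at radius r is drawn at 1 + k1 r^2 times it, then the intrinsics apply), "extrinsics" (4x4, takes a point from camera to world coordinates); the wrist camera has in their place "hand_eye" (4x4, takes a point from camera to tool coordinates, whose origin is the TCP and whose axes are the flange's). Camera axes: x right, y down, z forward; pixel columns grow to the right and rows downward; lengths in m; the calibration is good to about 2 mm. A picture is of the moment at which its call begins: read the wrist's pose just before it. There is no depth.
- close_job(): hands the job in; it is judged then, once.
Trained networks look in a picture, given as the dict that the camera call returned (one of the last four; its "shot" number tells which), for a name from the list of things; names that differ only in an ending like _2 or _b are one class to them, and where a whole thing is asked for, a point or a joint stands for the part that bears it (a point fixed in the world has none). Each returns a list of dicts, best first, with "conf" (0 to 1); they miss things now and then, are a little off and sometimes report something else, mostly with a low value. They report only what shows in the picture. A call takes as long as a camera call. They do not tell look-alikes from the thing itself.
- spotter.trace(name, picture): "region" (480x640 bool, what is visible of it) and "box" ([left, top, width, height] in pixels, round what is visible of it).
The state is a dict: "time": time; "joint_positions": joint angles; "qvel": joint speeds; "joint_torque": joint torques, N m; "tool_pos": TCP position; "ee_rot": TCP orientation; "wrist_force": force on the tool from outside, world axes, zero at the start; "wrist_torque": the same for the moment, N m; "width": finger opening in m; "finger_force": force on a finger pad.
Only numpy, scipy, OpenCV 4.12 (cv2) and the standard library are available. Lean on these libraries where they do the work, as an engineer would, in place of code of your own. Each camera call takes 0.05 s, during which the arm holds its last target. There are 200 camera calls.

## Working session

There is one attempt and no reset: what is moved stays moved. The work goes in short steps, Python scripts to look and compute and a tool call to move; the robot and the scene stay as the last step left them, time stands still between calls to the robot, and variables do not carry over. Pictures are saved under pics/ and viewed, at most 15 in all, crops included, and the job is handed in when it is done.

Besides the shell and the picture viewer there is one more tool, called after "Emit:" by a JSON object that holds its "fn" and its "kwargs". servo_tool: Moves the arm, as the interface text tells. Its arguments: {"type":"object","properties":{"commands":{"type":"array","items":{"type":"number"}}},"required":["commands"]}

```bash
mkdir -p pics; python3 - <<'E'
from bench import robot, snapshot, spotter
import cv2,numpy as np
print(robot.get_obs(), robot.tips_ahead)
for n in ["scene","top"]:
    s=snapshot(n); cv2.imwrite(f"pics/{n}0.png",s["img"]); print(n,s["camera_matrix"],s["k1"],s["extrinsics"])
    for nm in ["weight_a","weight_b","weight_c","weight_d","rig","mat","arrest_grip","swing_handle","post_seat","wash_bottle","reagent_bottle","tip_box"]:
        try: print(nm,[(round(d["conf"],2),d["box"]) for d in spotter.trace(nm,s)])
        except Exception as e: print(nm,e)
E
```

```text
{'time': 0.0, 'joint_positions': array([ 1.20091283e+00,  8.79578418e-02,  1.37221262e+00,  2.00170035e-05,
        1.68359433e+00, -1.03129948e-01]), 'qvel': array([ 0.00034395, -0.00013011,  0.00113379,  0.00143097,  0.00101937,
        0.00043112]), 'joint_torque': array([ 9.02823795e-04, -3.40177310e+01, -3.02438164e+01,  7.20583065e-02,
        3.26555280e-02, -1.39424951e-04]), 'tool_pos': array([0.14480913, 0.53006571, 0.21532372]), 'ee_rot': array([-3.13943410e+00, -2.43404929e-04,  2.87484107e+00]), 'wrist_force': array([-0.28817784, -0.04596195, -0.59950861]), 'wrist_torque': array([ 0.05537202, -0.03700237,  0.02123159]), 'finger_force': 0.0, 'width': 0.09413062239203297} 0.011
scene [[577.44328783   0.         334.5803276 ]
 [  0.         577.44328783 232.5985317 ]
 [  0.           0.           1.        ]] -0.12656045651100178 [[ 0.68248216  0.52726362 -0.50617307  1.20960521]
 [ 0.73087626 -0.48647686  0.47870675 -0.67320865]
 [ 0.00616317 -0.6966587  -0.71737624  1.15565728]
 [ 0.          0.          0.          1.        ]]
weight_a [(0.68, [251.6, 308.4, 30.6, 23.5]
[... 2537 characters left out ...]
]), (0.69, [373.4, 190.0, 22.7, 20.9]), (0.67, [461.6, 304.6, 14.2, 14.7]), (0.57, [176.8, 267.6, 34.7, 35.2]), (0.54, [374.5, 241.1, 23.7, 21.5]), (0.54, [461.9, 274.6, 17.0, 16.4]), (0.51, [269.1, 184.1, 29.3, 76.6])]
rig [(0.84, [262.6, 188.4, 83.5, 100.7])]
mat [(0.65, [364.9, 223.9, 85.9, 84.7])]
arrest_grip [(0.77, [305.0, 251.8, 31.7, 7.7])]
swing_handle [(0.68, [321.4, 149.8, 46.4, 43.3])]
post_seat [(0.84, [280.1, 234.5, 28.9, 26.3]), (0.15, [374.9, 240.9, 25.0, 19.5])]
wash_bottle [(0.91, [177.3, 268.7, 35.4, 34.4]), (0.4, [321.9, 152.6, 46.4, 38.3])]
reagent_bottle [(0.93, [170.9, 217.9, 26.2, 28.4]), (0.73, [322.6, 152.7, 43.7, 37.7])]
tip_box [(0.91, [316.8, 152.5, 52.7, 39.9])]
```

```bash
python3 - <<'E'
import cv2
t=cv2.imread("pics/top0.png")[130:340,150:490]; cv2.imwrite("pics/t1.png",cv2.resize(t,None,fx=2.35,fy=2.35,interpolation=cv2.INTER_CUBIC))
t=cv2.imread("pics/scene0.png")[130:400,120:480]; cv2.imwrite("pics/s1.png",cv2.resize(t,None,fx=2.2,fy=2.2,interpolation=cv2.INTER_CUBIC))
E
```

```text
(no output)
```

View pics/t1.png

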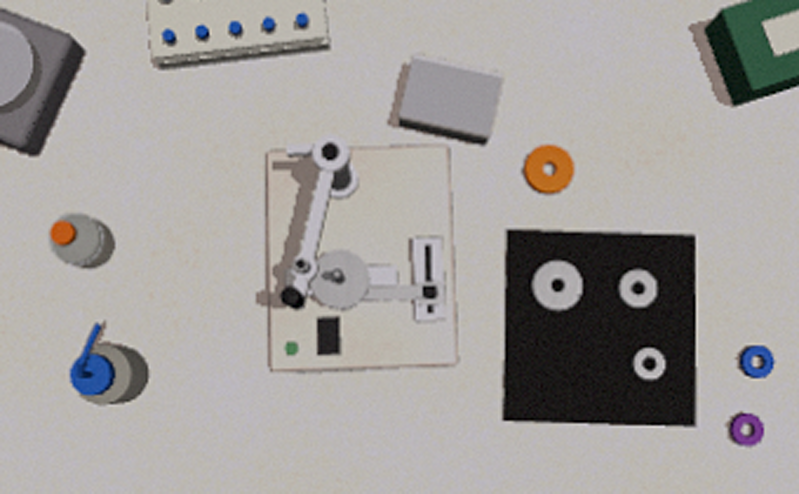

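View pics/s1.png

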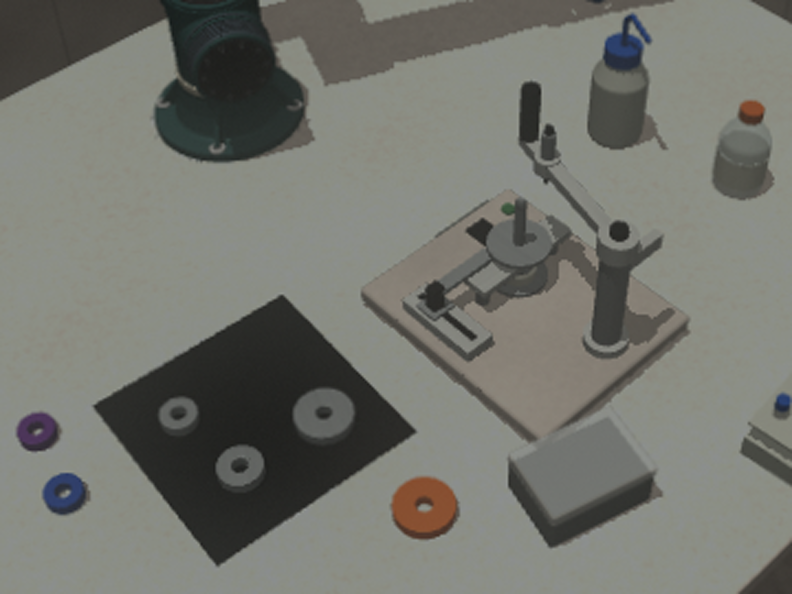

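```bash
cat > h.py <<'E'
import cv2,numpy as np
from scipy.spatial.transform import Rotation as R
def undist(s,p):
    K=s["camera_matrix"]; d=np.array([s["k1"],0,0,0,0.])
    return cv2.undistortPoints(np.array(p,float).reshape(-1,1,2),K,d).reshape(-1,2)
def rays(s,p,T=None):
    T=s["extrinsics"] if T is None else T
    u=undist(s,p); d=np.c_[u,np.ones(len(u))]@T[:3,:3].T
    return T[:3,3],d
def at_z(s,p,z,T=None):
    o,d=rays(s,p,T); return o+d*((np.array(z)-o[2])/d[:,2])[:,None]
def proj(s,P,T=None):
    T=s["extrinsics"] if T is None else T
    Q=(np.atleast_2d(P)-T[:3,3])@T[:3,:3]; 
    return cv2.projectPoints(Q,np.zeros(3),np.zeros(3),s["camera_matrix"],np.array([s["k1"],0,0,0,0.]))[0].reshape(-1,2)
def tool(o):
    T=np.eye(4); T[:3,:3]=R.from_euler("xyz",o["ee_rot"]).as_matrix(); T[:3,3]=o["tool_pos"]; return T
def wrist(snapshot,robot):
    o=robot.get_obs(); s=snapshot("wrist"); return s,tool(o)@s["hand_eye"],o
def move(o,p,yaw=None,roll=np.pi):
    "tool shift and turn(deg) from current obs to p (world), tool down with yaw"
    T=tool(o); sh=T[:3,:3].T@(np.array(p)-T[:3,3])
    rv=np.zeros(3)
    if yaw is not None: rv=(R.from_matrix(T[:3,:3]).inv()*R.from_euler("xyz",[np.pi,0,yaw])).as_rotvec(degrees=True)
    print("shift mm",np.round(sh*1000,1),"turn",np.round(rv,1))
E
python3 - <<'E'
from h import *
from bench import snapshot,robot
t=snapshot("top"); s=snapshot("scene")
g=cv2.cvtColor(t["img"],cv2.COLOR_BGR2GRAY)
def T(p): p=np.array(p,float); return p/2.35+[150,130]
def S(p): p=np.array(p,float); return p/2.2+[120,130]
print("base corners", at_z(t,T([[267,153],[450,146],[458,362],[270,370]]),.03).round(4))
print("base corners s", at_z(s,S([[510,190],[362,293],[688,320],[540,438]]),.03).round(4))
print("grip top", at_z(t,T([[430,292]]),.084), at_z(s,S([[436,283]]),.084))
print("handle top", at_z(t,T([[291,297]]),.273), at_z(s,S([[530,86]]),.273))
print("pivot top", at_z(t,T([[330,151]]),.20), at_z(s,S([[619,231]]),.2))
print("post tip", at_z(t,T([[333,275]]),.157), at_z(s,S([[521,202]]),.157))
for n,im,sc in (("top",t,0),("scene",s,0)):
    hsv=cv2.cvtColor(im["img"],cv2.COLOR_BGR2HSV)
    if n=="top": x0,y0,x1,y1=366,230,445,308
    else: x0,y0,x1,y1=175,275,300,375
    m=np.zeros((480,640),np.uint8); m[y0:y1,x0:x1]=((g if n=="top" else cv2.cvtColor(im["img"],cv2.COLOR_BGR2GRAY))[y0:y1,x0:x1]>85)*255
    for c in cv2.findContours(m,cv2.RETR_EXTERNAL,cv2.CHAIN_APPROX_NONE)[0]:
        if cv2.contourArea(c)<60: continue
        P=at_z(im,c[:,0],.018); x,y,w,h=cv2.boundingRect(c)
        (cx,cy),r=cv2.minEnclosingCircle(P[:,:2].astype(np.float32)); print(n,(x,y,w,h),"c",round(cx,4),round(cy,4),"d",round(2*r,4))
print("orange mid",at_z(t,T([[549,169]]),.016),"box",at_z(t,T([[415,58],[502,75],[488,137],[402,115]]),.063).round(3))
E
```

```text
base corners [[ 0.6877  0.1592  0.03  ]
 [ 0.6925 -0.0899  0.03  ]
 [ 0.4007 -0.0932  0.03  ]
 [ 0.3946  0.1559  0.03  ]]
base corners s [[ 0.4018  0.1565  0.03  ]
 [ 0.4082 -0.0924  0.03  ]
 [ 0.6963  0.1579  0.03  ]
 [ 0.6952 -0.0842  0.03  ]]
grip top [[ 0.49000568 -0.05656195  0.084     ]] [[ 0.4916466  -0.04936743  0.084     ]]
handle top [[0.47249574 0.10213414 0.273     ]] [[0.47477741 0.10655405 0.273     ]]
pivot top [[0.65143701 0.06232786 0.2       ]] [[0.64527915 0.07232655 0.2       ]]
post tip [[0.50713976 0.06296857 0.157     ]] [[0.51502843 0.05854759 0.157     ]]
top (420, 278, 13, 14) c 0.3947 -0.3489 d 0.044
top (413, 245, 17, 16) c 0.4964 -0.3384 d 0.0526
top (376, 241, 22, 21) c 0.5023 -0.2294 d 0.0691
scene (238, 333, 62, 42) c 0.5893 -0.2874 d 0.1733
scene (218, 333, 22, 18) c 0.497 -0.3378 d 0.0505
scene (175, 332, 33, 43) c 0.4631 -0.4216 d 0.1459
scene (193, 311, 16, 14) c 0.3951 -0.348 d 0.0411
scene (254, 307, 27, 22) c 0.5037 -0.2287 d 0.0655
scene (260, 275, 40, 41) c 0.4697 -0.1626 d 0.164
scene (175, 275, 54, 32) c 0.3144 -0.2967 d 0.159
orange mid [[ 0.66092891 -0.2254278   0.016     ]] box [[ 0.807 -0.044  0.063]
 [ 0.781 -0.16   0.063]
 [ 0.696 -0.139  0.063]
 [ 0.729 -0.025  0.063]]
```

Emit:
{"fn": "servo_tool", "kwargs": {"commands": [0,0,-0.06,0,0,10,0.05,0,0,-0.12,0,0,20,0.05,-0.02,-0.02,-0.15,0,0,30,0.05,-0.06,-0.06,-0.15,0,0,40,0.05,-0.1,-0.1,-0.15,0,0,50,0.05,-0.14,-0.14,-0.15,0,0,60,0.05,-0.18,-0.18,-0.15,0,0,70,0.05,-0.22,-0.22,-0.15,0,0,74.7,0.05,-0.26,-0.26,-0.15,0,0,74.7,0.05,-0.3,-0.3,-0.15,0,0,74.7,0.05]}}

```text
time: 2.65
tool_pos: [0.3558, 0.1604, 0.3667]
ee_rot: [3.14, -0.001, 1.571]
wrist_force: [0.0, -0.3, 0.6]
width: 0.0497
finger_force: 0.0
```

```bash
python3 - <<'E'
from h import *
from bench import robot
o=robot.get_obs(); print(o["time"],o["tool_pos"],o["ee_rot"]); move(o,[.47,-0.02,.36],np.pi/2)
E
```

```text
2.65 [0.35578922 0.16040067 0.36674813] [ 3.14038847e+00 -5.24234128e-04  1.57132172e+00]
shift mm [-180.5  114.1    6.8] turn [ 0.1 -0.   0. ]
```

Emit:
{"fn": "servo_tool", "kwargs": {"commands": [-0.045,0.028,0,0,0,0,0.05,-0.09,0.057,0,0,0,0,0.05,-0.135,0.085,0,0,0,0,0.05,-0.18,0.114,0.007,0,0,0,0.05,-0.18,0.114,0.007,0,0,0,0.05]}}

```text
time: 3.28
tool_pos: [0.4702, -0.0206, 0.3573]
ee_rot: [-3.138, -0.0, 1.566]
wrist_force: [-0.5, 0.5, -0.0]
width: 0.0498
finger_force: 0.0
```

```bash
python3 - <<'E'
from h import *
from bench import robot,snapshot,spotter
s,T,o=wrist(snapshot,robot); print(o["tool_pos"],s["camera_matrix"],s["k1"],s["hand_eye"].round(4))
cv2.imwrite("pics/w1.png",s["img"])
for n in ["arrest_grip","swing_handle","post_seat"]: print(n,[(round(d["conf"],2),d["box"]) for d in spotter.trace(n,s)])
E
```

```text
[ 0.47021198 -0.02060261  0.35729747] [[430.23113198   0.         318.66657491]
 [  0.         430.23113198 240.17712228]
 [  0.           0.           1.        ]] -0.10562776115986419 [[-7.000e-04 -9.620e-01 -2.731e-01  7.960e-02]
 [ 1.000e+00 -4.000e-04 -1.100e-03  4.000e-04]
 [ 1.000e-03 -2.731e-01  9.620e-01 -1.685e-01]
 [ 0.000e+00  0.000e+00  0.000e+00  1.000e+00]]
arrest_grip []
swing_handle [(0.96, [306.2, 18.4, 281.9, 130.7])]
post_seat [(0.89, [319.9, 77.9, 78.0, 76.9]), (0.69, [324.6, 391.8, 28.6, 11.8])]
```

View pics/w1.png

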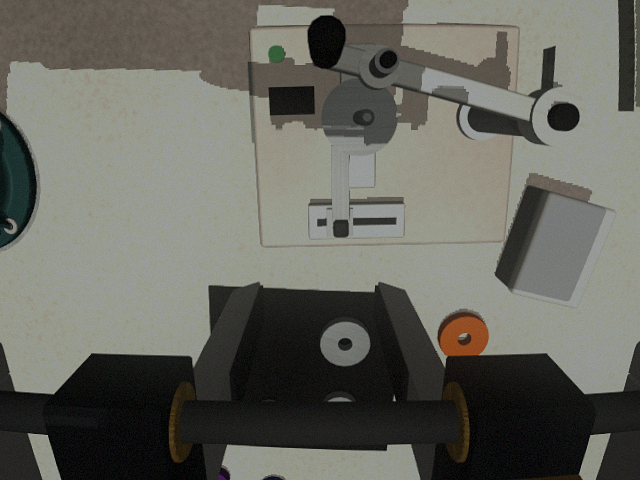

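```bash
python3 - <<'E'
from h import *
from bench import robot,snapshot,spotter
s,T,o=wrist(snapshot,robot)
f=lambda p,z: print(at_z(s,[p],z,T).round(4))
f([341,228],.084); f([369,118],.157);f([359.5,117],.087);f([564,116],.2);f([326,28],.273)
g=cv2.cvtColor(s["img"],cv2.COLOR_BGR2GRAY)
print(at_z(s,[[309,203],[404,203],[404,236],[309,236]],.048,T).round(4))
print(at_z(s,[[250,29],[519,26],[504,241],[262,246]],.03,T).round(4))
m=(g[205:245,320:365]<60).astype(np.uint8); print(cv2.boundingRect(m[15:,:]) )
o["tool_pos"][:]; move(o,[.49,-.0535,.12],np.pi/2)
E
```

```text
[[ 0.493  -0.0501  0.084 ]]
[[0.5113 0.0637 0.157 ]]
[[0.5098 0.0648 0.087 ]]
[[0.6575 0.0686 0.2   ]]
[[0.4731 0.1125 0.273 ]]
[[ 0.4582 -0.03    0.048 ]
 [ 0.5664 -0.0297  0.048 ]
 [ 0.5684 -0.0687  0.048 ]
 [ 0.458  -0.0688  0.048 ]]
[[ 0.3944  0.1594  0.03  ]
 [ 0.6912  0.1682  0.03  ]
 [ 0.6973 -0.0798  0.03  ]
 [ 0.4006 -0.0863  0.03  ]]
(0, 1, 45, 19)
shift mm [-36.6  20.7 240.2] turn [ 0.1 -0.   0.1]
```

Emit:
{"fn": "servo_tool", "kwargs": {"commands": [-0.03,0.022,0.05,0,0,0,0.05,-0.03,0.022,0.11,0,0,0,0.05,-0.03,0.022,0.17,0,0,0,0.05,-0.03,0.022,0.22,0,0,0,0.05,-0.03,0.022,0.265,0,0,0,0.05,-0.03,0.022,0.29,0,0,0,0.05,-0.03,0.022,0.29,0,0,0,0.05,-0.03,0.022,0.29,0,0,0,0.01,-0.03,0.022,0.29,0,0,0,0.01,-0.03,0.022,0.29,0,0,0,0.01]}}

```text
time: 4.78
tool_pos: [0.4923, -0.048, 0.0709]
ee_rot: [3.139, 0.001, 1.571]
wrist_force: [0.1, 1.1, -0.3]
width: 0.0233
finger_force: 0.0
```

Emit:
{"fn": "servo_tool", "kwargs": {"commands": [0,0,0,0,0,0,0.01,0,0,0,0,0,0,0.01,0,0.01,0,0,0,0,0.01,0,0.02,0,0,0,0,0.01,0,0.03,0,0,0,0,0.01,0,0.037,0,0,0,0,0.01,0,0.042,0,0,0,0,0.01,0,0.045,0,0,0,0,0.01,0,0.045,0,0,0,0,0.01]}}

```text
time: 5.9
tool_pos: [0.5368, -0.0472, 0.0703]
ee_rot: [3.141, -0.001, 1.571]
wrist_force: [-1.6, 2.0, 5.8]
width: 0.0158
finger_force: 30.0
```

Moving freely so far; continue to the stop.

Emit:
{"fn": "servo_tool", "kwargs": {"commands": [0,0.003,0,0,0,0,0.01,0,0.006,0,0,0,0,0.01,0,0.008,0,0,0,0,0.01,0,0.008,0,0,0,0,0.01]}}

```text
time: 6.4
tool_pos: [0.5372, -0.0472, 0.0702]
ee_rot: [-3.124, -0.001, 1.571]
wrist_force: [-21.4, 2.1, 17.9]
width: 0.0158
finger_force: 30.1
```

Emit:
{"fn": "servo_tool", "kwargs": {"commands": [0,-0.007,0,0,0,0,0.05,0,-0.007,0,0,0,0,0.05,0,-0.007,0,0,0,0,0.05,0,-0.007,-0.04,0,0,0,0.05,0,-0.007,-0.1,0,0,0,0.05,0,-0.007,-0.16,0,0,-10,0.05,0,-0.007,-0.22,0,0,-20,0.05,0.03,-0.02,-0.26,0,0,-30,0.06,0.07,-0.04,-0.265,0,0,-40,0.06,0.1,-0.055,-0.265,0,0,-50,0.06]}}

```text
time: 7.65
tool_pos: [0.4896, 0.0533, 0.3359]
ee_rot: [3.139, 0.002, 2.45]
wrist_force: [-0.7, 0.5, -0.6]
width: 0.06
finger_force: 0.0
```

```bash
python3 - <<'E'
from h import *
from bench import robot
o=robot.get_obs(); print(o["time"],o["tool_pos"],o["ee_rot"]); move(o,[.4735,0.107,.33],np.pi-.222)
E
```

```text
7.65 [0.48957557 0.05329598 0.33586021] [3.13924709e+00 2.15753419e-03 2.44966887e+00]
shift mm [46.7 31.1  5.8] turn [  0.1   0.2 -26.9]
```

Emit:
{"fn": "servo_tool", "kwargs": {"commands": [0.023,0.015,0,0,0,-10,0.06,0.047,0.031,0,0,0,-20,0.06,0.047,0.031,0,0,0,-27,0.06,0.047,0.031,0.03,0,0,-27,0.06,0.047,0.031,0.06,0,0,-27,0.06,0.047,0.031,0.084,0,0,-27,0.06,0.047,0.031,0.084,0,0,-27,0.06]}}

```text
time: 8.52
tool_pos: [0.4725, 0.106, 0.2482]
ee_rot: [-3.14, -0.004, 2.915]
wrist_force: [-0.1, -0.7, 0.2]
width: 0.0602
finger_force: 0.0
```

```bash
python3 - <<'E'
from h import *
from bench import robot,snapshot
s,T,o=wrist(snapshot,robot); print(o["tool_pos"],o["ee_rot"],o["wrist_force"])
t=snapshot("scene")["img"][120:300,250:490]
im=np.hstack([cv2.resize(s["img"],(400,300)),cv2.resize(t,(400,300))]); cv2.imwrite("pics/w2.png",im)
E
```

```text
[0.47245668 0.10601773 0.24815319] [-3.14020592 -0.00444577  2.91494655] [-0.09824293 -0.73585252  0.2444528 ]
```

View pics/w2.png

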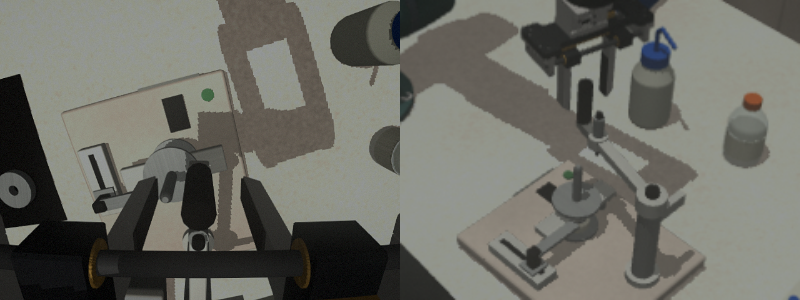

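Emit:
{"fn": "servo_tool", "kwargs": {"commands": [0,0,0,0,0,0,0.03,0,0,0,0,0,0,0.03,0,0,0,0,0,0,0.03,-0.0013,0.0215,0,0,0,6.9,0.03,-0.006,0.0463,0,0,0,14.9,0.03,-0.0142,0.0701,0,0,0,22.9,0.03,-0.0256,0.0925,0,0,0,30.9,0.03,-0.04,0.1132,0,0,0,39,0.03,-0.0572,0.1316,0,0,0,47,0.03,-0.0768,0.1475,0,0,0,55,0.03]}}

```text
time: 9.88
tool_pos: [0.5813, 0.2331, 0.2506]
ee_rot: [-3.141, -0.0, 1.951]
wrist_force: [-0.6, -1.0, 0.4]
width: 0.0299
finger_force: 0.7
```

```bash
python3 - <<'E'
from h import *
from bench import robot
o=robot.get_obs(); print(o["wrist_force"],o["width"],o["finger_force"],o["tool_pos"])
for f in (1.3,1.4,1.47,1.51):
  move(o,[.65-.18*np.cos(f),.066+.18*np.sin(f),.249],np.pi-f)
E
```

```text
[-0.61767031 -1.00109855  0.37594493] 0.02988485331630822 0.6783704459667206 [0.58131466 0.23306227 0.25060084]
shift mm [-1.7 21.4  1.6] turn [-0.1 -0.   6.3]
shift mm [-4.6 39.2  1.6] turn [-0.1  0.  12. ]
shift mm [-7.6 51.4  1.5] turn [-0.1  0.  16. ]
shift mm [-9.7 58.3  1.5] turn [-0.1  0.  18.3]
```

Emit:
{"fn": "servo_tool", "kwargs": {"commands": [-0.0017,0.0214,0.001,0,0,6.3,0.03,-0.0046,0.0392,0.001,0,0,12,0.03,-0.0076,0.0514,0.001,0,0,16,0.03,-0.0097,0.0583,0.001,0,0,18.3,0.03,-0.0097,0.0583,0.001,0,0,18.3,0.03]}}

```text
time: 10.5
tool_pos: [0.6377, 0.2452, 0.2487]
ee_rot: [-3.137, 0.001, 1.636]
wrist_force: [-5.4, -0.5, -0.4]
width: 0.03
finger_force: 2.2
```

Emit:
{"fn": "servo_tool", "kwargs": {"commands": [0,-0.004,0,0,0,0,0.06,0,-0.004,0,0,0,0,0.06,0,-0.004,-0.04,0,0,0,0.06,0,-0.004,-0.1,0,0,0,0.06,-0.04,-0.03,-0.11,0,0,2,0.094,-0.085,-0.07,-0.11,0,0,3.7,0.094,-0.13,-0.105,-0.11,0,0,3.7,0.094,-0.173,-0.1395,-0.11,0,0,3.7,0.094,-0.173,-0.1395,-0.11,0,0,3.7,0.094]}}

```text
time: 11.62
tool_pos: [0.5094, 0.0615, 0.3612]
ee_rot: [3.138, 0.0, 1.567]
wrist_force: [0.3, -0.4, -0.1]
width: 0.0938
finger_force: 0.0
```

```bash
python3 - <<'E'
from h import *
from bench import robot,snapshot
s,T,o=wrist(snapshot,robot); print(o["time"],o["tool_pos"],o["ee_rot"])
t=snapshot("scene")["img"][120:300,250:490]
im=np.hstack([cv2.resize(s["img"],(400,300)),cv2.resize(t,(400,300))]); cv2.imwrite("pics/w3.png",im)
print(proj(s,[[.51,.0635,.16]],T)); move(o,[.51,.0635,.168],np.pi/2)
E
```

```text
11.625 [0.50938725 0.0614748  0.36115936] [3.13807269e+00 3.97342707e-04 1.56688135e+00]
[[318.58177072 210.01130042]]
shift mm [ 2.100e+00 -1.000e-01  1.932e+02] turn [ 0.2  0.  -0.2]
```

View pics/w3.png

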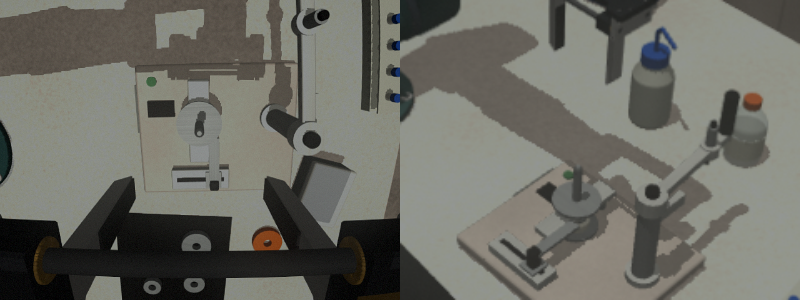

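Emit:
{"fn": "servo_tool", "kwargs": {"commands": [0.002,0,0.05,0.2,0,0,0.094,0.002,0,0.1,0.2,0,0,0.094,0.002,0,0.15,0.2,0,0,0.094,0.002,0,0.18,0.2,0,0,0.094,0.002,0,0.191,0.2,0,0,0.094,0.002,0,0.191,0.2,0,0,0.094,0.002,0,0.191,0.2,0,0,0.094]}}

```text
time: 12.6
tool_pos: [0.5122, 0.0661, 0.1704]
ee_rot: [-3.142, -0.0, 1.572]
wrist_force: [-0.8, -0.5, -0.6]
width: 0.0942
finger_force: 0.0
```

```bash
python3 - <<'E'
from h import *
from bench import robot,snapshot
for i in range(3):
    s,T,o=wrist(snapshot,robot); print(o["tool_pos"].round(5),o["ee_rot"].round(4),o["joint_positions"].round(4))
cv2.imwrite("pics/w4.png",cv2.resize(s["img"][200:400,210:430],None,fx=2.7,fy=2.7,interpolation=cv2.INTER_CUBIC))
print(proj(s,[[.51,.0635,.16]],T),proj(s,[[.51,.0635,.09]],T))
np.savez("w4",img=s["img"],T=T)
E
```

```text
[0.51222 0.06609 0.17038] [-3.1415e+00 -3.0000e-04  1.5715e+00] [1.8300e-02 2.6300e-02 1.5260e+00 3.0000e-04 1.5894e+00 1.7600e-02]
[0.51219 0.06595 0.17049] [ 3.1414e+00 -2.0000e-04  1.5713e+00] [1.8100e-02 2.5900e-02 1.5262e+00 2.0000e-04 1.5893e+00 1.7600e-02]
[0.51204 0.06589 0.17036] [-3.1416e+00 -2.0000e-04  1.5712e+00] [1.8000e-02 2.5800e-02 1.5266e+00 2.0000e-04 1.5893e+00 1.7600e-02]
[[313.83256017 306.38639828]] [[315.1781266  258.08196179]]
```

View pics/w4.png

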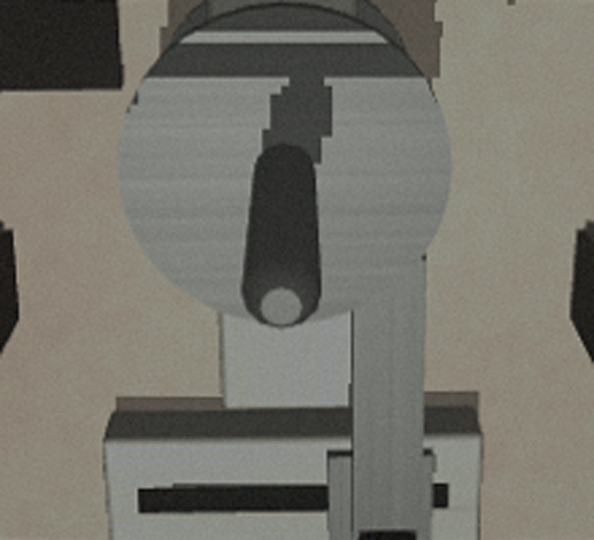

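```bash
python3 - <<'E'
from h import *
from bench import robot,snapshot
s,T,o=wrist(snapshot,robot)
P=at_z(s,[[314.1,313.3]],.160,T)[0]; print("post",P, "pixcheck",proj(s,P,T))
print("axis check z.09 ->",proj(s,[[P[0],P[1],.09]],T))
print("tool frame",np.linalg.inv(tool(o))@np.r_[P,1])
move(o,[.503,-.229,.2],np.pi/2)
E
```

```text
post [0.50992029 0.06004298 0.16      ] pixcheck [[314.1 313.3]]
axis check z.09 -> [[315.41185858 263.38753673]]
tool frame [-0.00573095 -0.00193182  0.01015895  1.        ]
shift mm [-294.8   -8.9  -29.9] turn [-0. -0.  0.]
```

Emit:
{"fn": "servo_tool", "kwargs": {"commands": [0,0,-0.05,0,0,0,0.094,-0.05,0,-0.08,0,0,0,0.094,-0.11,-0.004,-0.08,0,0,0,0.094,-0.17,-0.009,-0.08,0,0,0,0.094,-0.23,-0.009,-0.06,0,0,0,0.094,-0.275,-0.009,-0.02,0,0,0,0.094,-0.295,-0.009,0.03,0,0,0,0.094,-0.295,-0.009,0.07,0,0,0,0.094,-0.295,-0.009,0.07,0,0,0,0.094]}}

```text
time: 13.92
tool_pos: [0.4993, -0.2284, 0.095]
ee_rot: [-3.131, -0.004, 1.57]
wrist_force: [-0.2, 0.3, -0.5]
width: 0.0938
finger_force: 0.0
```

```bash
cat >> h.py <<'E'
def ring(s,T,z,exp,box=70):
    "bright ring near expected world point: outer and bore centres at plane z"
    p=proj(s,[exp],T)[0].astype(int); g=cv2.cvtColor(s["img"],cv2.COLOR_BGR2GRAY)
    x0,y0=max(p[0]-box,0),max(p[1]-box,0); c=g[y0:p[1]+box,x0:p[0]+box]
    th,_=cv2.threshold(c,0,255,cv2.THRESH_BINARY+cv2.THRESH_OTSU)
    cs,h=cv2.findContours((c>th).astype(np.uint8),cv2.RETR_CCOMP,cv2.CHAIN_APPROX_NONE)
    print("th",th,"exp px",p)
    for k,q in enumerate(cs):
        if len(q)<25: continue
        e=cv2.fitEllipse(q); P=at_z(s,q[:,0]+[x0,y0],z,T)
        (cx,cy),r=cv2.minEnclosingCircle(P[:,:2].astype(np.float32))
        print("hole" if h[0][k][3]>=0 else "outer",np.round(np.array(e[0])+[x0,y0],1),"ell c",at_z(s,[np.array(e[0])+[x0,y0]],z,T)[0].round(4),"mec",round(cx,4),round(cy,4),"d",round(2*r,4))
E
python3 - <<'E'
from h import *
from bench import robot,snapshot
s,T,o=wrist(snapshot,robot); print(o["time"],o["tool_pos"])
cv2.imwrite("pics/w5.png",s["img"])
ring(s,T,.018,[.503,-.229,.018],110)
E
```

```text
13.925 [ 0.49930717 -0.22839144  0.09501292]
th 130.0 exp px [325 257]
outer [431.7 359.3] ell c [ 0.5722 -0.2988  0.018 ] mec 0.5728 -0.2949 d 0.0182
outer [325.8 266.5] ell c [ 0.5029 -0.2347  0.018 ] mec 0.5028 -0.2296 d 0.0671
hole [325.7 257.9] ell c [ 0.5028 -0.2292  0.018 ] mec 0.5028 -0.2293 d 0.0197
outer [325.8 218. ] ell c [ 0.5028 -0.2047  0.018 ] mec 0.5032 -0.2056 d 0.0465
```

View pics/w5.png

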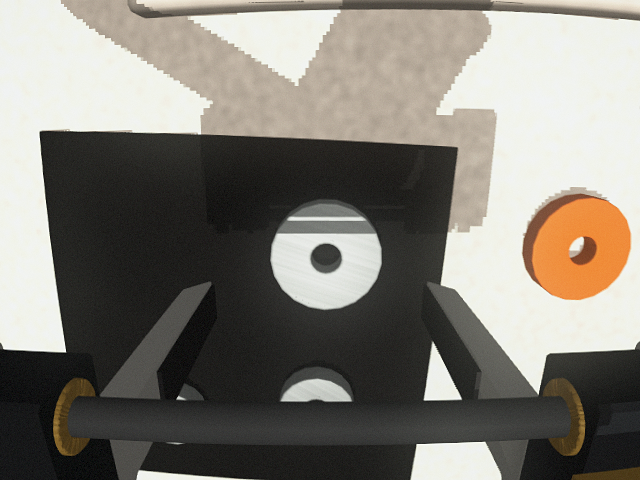

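Emit:
{"fn": "servo_tool", "kwargs": {"commands": [-0.001,0.002,0.03,0,0,0,0.094,-0.001,0.0035,0.055,0,0,0,0.094,-0.001,0.0035,0.07,0,0,0,0.094,-0.001,0.0035,0.077,0,0,0,0.094,-0.001,0.0035,0.077,0,0,0,0.094,-0.001,0.0035,0.077,0,0,0,0.094]}}

```text
time: 14.72
tool_pos: [0.5058, -0.2307, 0.0228]
ee_rot: [-3.14, 0.001, 1.571]
wrist_force: [0.0, 0.0, -0.1]
width: 0.0936
finger_force: 0.0
```

```bash
python3 - <<'E'
from h import *
from bench import robot,snapshot
s,T,o=wrist(snapshot,robot); print(o["tool_pos"],o["ee_rot"],o["wrist_force"])
ring(s,T,.018,[.503,-.229,.018],90)
E
```

```text
[ 0.50576456 -0.23071039  0.02277315] [-3.14010282e+00  1.04550582e-03  1.57104334e+00] [ 0.04651652  0.00896494 -0.14040812]
th 94.0 exp px [312 303]
outer [311.3 299.8] ell c [ 0.5027 -0.2274  0.018 ] mec 0.5027 -0.2292 d 0.0672
hole [311.2 302.7] ell c [ 0.5027 -0.2288  0.018 ] mec 0.5027 -0.229 d 0.0199
```

Emit:
{"fn": "servo_tool", "kwargs": {"commands": [0.0015,-0.003,0.003,0,0,0,0.094,0.0015,-0.003,0.005,0,0,0,0.094,0.0015,-0.003,0.005,0,0,0,0.06,0.0015,-0.003,0.005,0,0,0,0.06,0.0015,-0.003,0.005,0,0,0,0.06,0.0015,-0.003,0.005,0,0,0,0.06,0.0015,-0.003,0.005,0,0,0,0.06]}}

```text
time: 15.65
tool_pos: [0.5022, -0.2288, 0.0166]
ee_rot: [-3.139, 0.0, 1.571]
wrist_force: [1.1, 0.1, -0.4]
width: 0.0656
finger_force: 30.0
```

Emit:
{"fn": "servo_tool", "kwargs": {"commands": [0,0,-0.015,0,0,0,0.06,0,0,-0.05,0,0,0,0.06,0,0,-0.1,0,0,0,0.06,0,0,-0.16,0,0,0,0.06,0,0,-0.21,0,0,0,0.06,0,0,-0.21,0,0,0,0.06]}}

```text
time: 16.4
tool_pos: [0.5046, -0.2299, 0.2325]
ee_rot: [3.136, 0.005, 1.571]
wrist_force: [0.2, 0.5, -4.4]
width: 0.0658
finger_force: 30.0
```

```bash
python3 - <<'E'
from h import *
from bench import robot,snapshot
s,T,o=wrist(snapshot,robot); print(o["tool_pos"],o["ee_rot"],o["wrist_force"],o["width"])
x,y,z=o["tool_pos"]
cv2.imwrite("pics/w6.png",s["img"][180:420,180:460])
ring(s,T,z+.001,[x,y,z+.001],100)
E
```

```text
[ 0.50458564 -0.22985836  0.23249963] [3.135573   0.0054517  1.57100799] [ 0.1956517   0.46630178 -4.39611387] 0.06579377543691076
th 130.0 exp px [318 312]
outer [326.5 363. ] ell c [ 0.5082 -0.2547  0.2335] mec 0.5045 -0.2662 d 0.0937
hole [365.6 370.9] ell c [ 0.5258 -0.2589  0.2335] mec 0.5229 -0.2565 d 0.0218
outer [363.4 299.9] ell c [ 0.5237 -0.2241  0.2335] mec 0.5244 -0.2237 d 0.0266
outer [298.7 305. ] ell c [ 0.4963 -0.2264  0.2335] mec 0.4946 -0.2264 d 0.0334
outer [404.4 251.1] ell c [ 0.5399 -0.2025  0.2335] mec 0.5407 -0.2023 d 0.0342
```

View pics/w6.png

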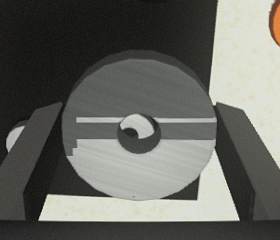

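```bash
python3 - <<'E'
from h import *
from scipy.optimize import least_squares
from bench import robot,snapshot
s,T,o=wrist(snapshot,robot)
d=np.load("w4.npz"); g=cv2.GaussianBlur(cv2.cvtColor(d["img"],cv2.COLOR_BGR2GRAY),(3,3),0).astype(float); W=d["T"]
a=np.radians(np.r_[np.arange(100,170,3),np.arange(190,262,3),np.arange(-15,25,3)])
pts=[]
for t in a:
    rr=np.arange(.034,.042,.0002); P=np.c_[.51+rr*np.cos(t),.061+rr*np.sin(t),np.full(len(rr),.09)]
    px=proj(s,P,W).astype(np.float32); v=cv2.remap(g.astype(np.float32),px[:,0].reshape(1,-1),px[:,1].reshape(1,-1),1)[0]
    k=np.argmax(abs(np.gradient(v))); pts.append(P[k])
pts=np.array(pts)
f=lambda q:np.hypot(pts[:,0]-q[0],pts[:,1]-q[1])-q[2]
r=least_squares(f,[.51,.061,.038],loss="soft_l1",f_scale=.0005); print(r.x,np.abs(r.fun).round(4))
for px in ([319.5,313],):
  for zz in (.0,.0014):
    P=at_z(s,[px],o["tool_pos"][2]+zz,T)[0]; print("bore tool",np.linalg.inv(tool(o))@np.r_[P,1])
move(o,[.5095,.06,.215],np.pi/2)
E
```

```text
[0.50970492 0.06047264 0.03796296] [0.0005 0.0009 0.0009 0.0036 0.0036 0.003  0.002  0.0009 0.0005 0.0015
 0.0041 0.0026 0.0004 0.     0.0001 0.0001 0.0039 0.003  0.0002 0.0002
 0.0003 0.0023 0.0041 0.0031 0.0001 0.0002 0.     0.0006 0.0002 0.0003
 0.0001 0.0001 0.0003 0.0003 0.0001 0.0003 0.0003 0.     0.0004 0.0006
 0.     0.     0.     0.0032 0.0002 0.0046 0.0019 0.0005 0.     0.0002
 0.0001 0.0001 0.0001 0.0003 0.0002 0.     0.0002 0.0002 0.0003 0.0001
 0.0001 0.0003]
bore tool [-7.39977885e-04  5.16776122e-04  1.32446751e-06  1.00000000e+00]
bore tool [-7.21026538e-05  5.15623779e-04 -1.39994473e-03  1.00000000e+00]
shift mm [289.1   6.4  12.9] turn [-0.   0.1  0. ]
```

Emit:
{"fn": "servo_tool", "kwargs": {"commands": [0.05,0.002,0,0,0,0,0.06,0.105,0.004,0,0,0,0,0.06,0.16,0.0047,0,0,0,0,0.06,0.215,0.0047,0,0,0,0,0.06,0.265,0.0047,0,0,0,0,0.06,0.29,0.0047,0.02,0,0,0,0.06,0.29,0.0047,0.04,0,0,0,0.06,0.29,0.0047,0.045,0,0,0,0.06,0.29,0.0047,0.045,0,0,0,0.06]}}

```text
time: 17.62
tool_pos: [0.5061, 0.0609, 0.1795]
ee_rot: [-3.134, -0.0, 1.57]
wrist_force: [-0.4, -0.3, -4.0]
width: 0.0659
finger_force: 30.0
```

```bash
python3 - <<'E'
from h import *
from bench import robot
o=robot.get_obs(); print(o["tool_pos"],o["ee_rot"]);move(o,[.5093,.0604,.106],np.pi/2)
E
```

```text
[0.50607558 0.06091469 0.17947657] [-3.13392773e+00 -4.61829471e-06  1.57045677e+00]
shift mm [-0.5  3.8 73.4] turn [-0.4 -0.  -0. ]
```

Emit:
{"fn": "servo_tool", "kwargs": {"commands": [0,0.003,0,-0.4,0,0,0.06,0,0.003,0,-0.4,0,0,0.06,0,0.003,0,-0.4,0,0,0.06]}}

```text
time: 18.0
tool_pos: [0.5105, 0.061, 0.1821]
ee_rot: [3.137, -0.0, 1.571]
wrist_force: [0.2, -0.9, -5.2]
width: 0.0659
finger_force: 30.0
```

Emit:
{"fn": "servo_tool", "kwargs": {"commands": [0,-0.001,0,0,0,0,0.06,0,-0.001,0,0,0,0,0.06,0,-0.001,0,0,0,0,0.06,0,-0.001,0,0,0,0,0.06]}}

```text
time: 18.5
tool_pos: [0.5091, 0.0612, 0.1814]
ee_rot: [3.138, -0.0, 1.571]
wrist_force: [0.3, 0.0, -4.2]
width: 0.0661
finger_force: 30.0
```

```bash
python3 - <<'E'
from h import *
from bench import robot,snapshot
for i in range(2):
  s,T,o=wrist(snapshot,robot); print(o["tool_pos"],o["ee_rot"])
cv2.imwrite("pics/w7.png",s["img"][180:420,180:460])
c=snapshot("scene")["img"][200:300,310:430]; cv2.imwrite("pics/w7.png",np.hstack([cv2.resize(s["img"][180:420,180:460],(420,360)),cv2.resize(c,(380,360))]))
move(o,[.5093,.0604,.106],np.pi/2)
E
```

```text
[0.50913012 0.06122988 0.18144692] [ 3.13814064e+00 -6.80614653e-05  1.57103356e+00]
[0.50914586 0.06123373 0.18146169] [ 3.13812599e+00 -9.18229367e-05  1.57105917e+00]
shift mm [-0.8 -0.1 75.5] turn [ 0.2 -0.   0. ]
```

View pics/w7.png

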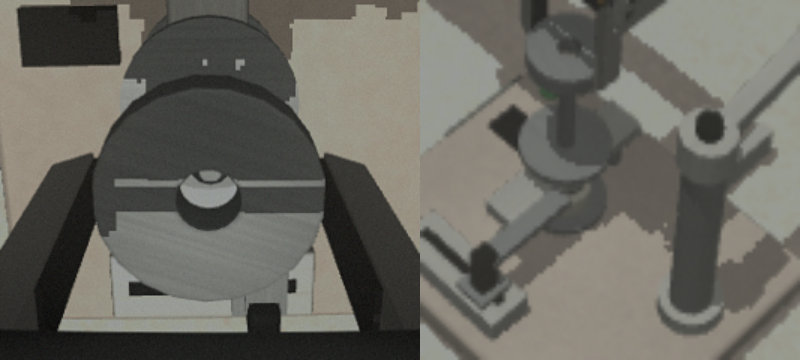

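Emit:
{"fn": "servo_tool", "kwargs": {"commands": [-0.0008,0,0,0.2,0,0,0.06,-0.0008,0,0.006,0.2,0,0,0.06,-0.0008,0,0.012,0.2,0,0,0.06,-0.0008,0,0.018,0.2,0,0,0.06,-0.0008,0,0.024,0.2,0,0,0.06,-0.0008,0,0.03,0.2,0,0,0.06,-0.0008,0,0.03,0.2,0,0,0.06]}}

```text
time: 19.52
tool_pos: [0.5088, 0.0604, 0.1507]
ee_rot: [-3.14, -0.0, 1.571]
wrist_force: [0.5, -0.1, -3.5]
width: 0.0656
finger_force: 30.0
```

Emit:
{"fn": "servo_tool", "kwargs": {"commands": [0,0,0.01,0,0,0,0.06,0,0,0.02,0,0,0,0.06,0,0,0.03,0,0,0,0.06,0,0,0.038,0,0,0,0.06,0,0,0.042,0,0,0,0.06,0,0,0.044,0,0,0,0.06,0,0,0.044,0,0,0,0.06]}}

```text
time: 20.4
tool_pos: [0.5094, 0.0604, 0.1076]
ee_rot: [3.141, -0.0, 1.571]
wrist_force: [-0.8, -0.3, -4.7]
width: 0.0658
finger_force: 30.0
```

Emit:
{"fn": "servo_tool", "kwargs": {"commands": [0,0,0.0015,0,0,0,0.06,0,0,0.0025,0,0,0,0.06,0,0,0.0025,0,0,0,0.08,0,0,0.0025,0,0,0,0.094,0,0,0.0025,0,0,0,0.094,0,0,-0.02,0,0,0,0.094,0,0,-0.07,0,0,0,0.094,0,0,-0.12,0,0,0,0.094,0,0,-0.13,0,0,0,0.094]}}

```text
time: 21.52
tool_pos: [0.5112, 0.0604, 0.2425]
ee_rot: [3.132, -0.0, 1.571]
wrist_force: [1.0, 0.6, 0.1]
width: 0.0939
finger_force: 0.0
```

```bash
python3 - <<'E'
from h import *
from bench import robot,snapshot
s,T,o=wrist(snapshot,robot); print(o["tool_pos"],o["ee_rot"])
ring(s,T,.106,[.51,.06,.106],60)
t=snapshot("top"); g=t["img"]
for n,e in (("c",[.497,-.338,.018]),("d",[.395,-.348,.018])): print(n); ring(t,t["extrinsics"],.018,e,16)
move(o,[.497,-.338,.1],np.pi/2)
E
```

```text
[0.51120957 0.06043865 0.24245052] [ 3.13248338e+00 -1.51290384e-04  1.57103557e+00]
th 93.0 exp px [315 231]
outer [314.9 253.9] ell c [0.5097 0.0429 0.106 ] mec 0.5101 0.0428 d 0.0083
outer [314.5 234.7] ell c [0.5094 0.0577 0.106 ] mec 0.5095 0.0575 d 0.1262
hole [315.4 234.5] ell c [0.5101 0.0578 0.106 ] mec 0.5123 0.0574 d 0.0431
c
th 101.0 exp px [421 251]
outer [421.2 252.4] ell c [ 0.4958 -0.3383  0.018 ] mec 0.4959 -0.3381 d 0.0518
d
th 101.0 exp px [425 284]
outer [425.9 284.3] ell c [ 0.3951 -0.3486  0.018 ] mec 0.3949 -0.3485 d 0.0433
shift mm [-398.5  -15.6  142.3] turn [ 0.5 -0.   0. ]
```

Emit:
{"fn": "servo_tool", "kwargs": {"commands": [-0.055,-0.002,0,0.3,0,0,0.094,-0.115,-0.005,0,0.3,0,0,0.094,-0.175,-0.009,0,0.3,0,0,0.094,-0.235,-0.012,0,0.3,0,0,0.094,-0.295,-0.016,0,0.3,0,0,0.094,-0.35,-0.016,0.03,0.3,0,0,0.094,-0.385,-0.016,0.08,0.3,0,0,0.094,-0.3985,-0.016,0.13,0.3,0,0,0.094,-0.3985,-0.016,0.165,0.3,0,0,0.094,-0.3985,-0.016,0.165,0.3,0,0,0.094]}}

```text
time: 22.88
tool_pos: [0.4897, -0.3354, 0.0657]
ee_rot: [-3.126, -0.008, 1.571]
wrist_force: [-0.3, 0.4, -0.1]
width: 0.0941
finger_force: 0.0
```

```bash
python3 - <<'E'
from h import *
from bench import robot,snapshot
for i in range(3): s,T,o=wrist(snapshot,robot)
print(o["tool_pos"],o["ee_rot"])
ring(s,T,.018,[.496,-.338,.018],75)
E
```

```text
[ 0.49301406 -0.33759928  0.07178919] [-3.13507126e+00 -1.23463498e-03  1.57123530e+00]
th 130.0 exp px [324 269]
outer [325.5 279. ] ell c [ 0.4965 -0.3433  0.018 ] mec 0.4964 -0.3387 d 0.051
hole [325.5 270.2] ell c [ 0.4965 -0.3382  0.018 ] mec 0.4965 -0.3383 d 0.0198
outer [329.5 237.2] ell c [ 0.4986 -0.3194  0.018 ] mec 0.4967 -0.3201 d 0.0346
```

Emit:
{"fn": "servo_tool", "kwargs": {"commands": [-0.0005,0.002,0.025,0,0,0,0.094,-0.0005,0.002,0.045,0,0,0,0.094,-0.0005,0.002,0.055,0,0,0,0.094,-0.0005,0.002,0.055,0,0,0,0.094,-0.0005,0.002,0.055,0,0,0,0.094,-0.0005,0.002,0.055,0,0,0,0.094]}}

```text
time: 23.78
tool_pos: [0.4957, -0.3391, 0.0187]
ee_rot: [-3.138, 0.001, 1.571]
wrist_force: [-0.0, -0.5, -0.5]
width: 0.0941
finger_force: 0.0
```

Emit:
{"fn": "servo_tool", "kwargs": {"commands": [0.0008,0.0005,0.002,0,0,0,0.094,0.0008,0.0005,0.002,0,0,0,0.07,0.0008,0.0005,0.002,0,0,0,0.045,0.0008,0.0005,0.002,0,0,0,0.045,0.0008,0.0005,0.002,0,0,0,0.045,0.0008,0.0005,0.002,0,0,0,0.045,0.0008,0.0005,0.002,0,0,0,0.045]}}

```text
time: 24.65
tool_pos: [0.4957, -0.3378, 0.0154]
ee_rot: [-3.137, -0.0, 1.571]
wrist_force: [1.4, 0.1, -0.2]
width: 0.0506
finger_force: 30.0
```

Emit:
{"fn": "servo_tool", "kwargs": {"commands": [0,0,-0.015,0,0,0,0.045,0,0,-0.06,0,0,0,0.045,0,0,-0.12,0,0,0,0.045,0,0,-0.18,0,0,0,0.045,0.04,0.001,-0.215,0,0,0,0.045,0.1,0.004,-0.215,0,0,0,0.045,0.16,0.006,-0.215,0,0,0,0.045,0.22,0.008,-0.215,0,0,0,0.045,0.28,0.01,-0.215,0,0,0,0.045,0.34,0.012,-0.215,0,0,0,0.045]}}

```text
time: 25.9
tool_pos: [0.5081, 0.0041, 0.2312]
ee_rot: [-3.137, 0.0, 1.571]
wrist_force: [0.8, -0.4, -2.3]
width: 0.0504
finger_force: 30.0
```

```bash
cat >> h.py <<'E'
def bore(s,T,o,dz):
    "bore centre in tool frame; ring top face dz behind TCP"
    Ti=np.linalg.inv(tool(o)); p=proj(s,[(tool(o)@[0,0,-dz,1])[:3]],T)[0]
    c=cv2.cvtColor(s["img"],cv2.COLOR_BGR2GRAY); x0,y0=int(p[0])-45,int(p[1])-45
    c=cv2.resize(c[y0:y0+90,x0:x0+90],None,fx=4,fy=4,interpolation=cv2.INTER_CUBIC); cv2.imwrite("pics/bore.png",c)
    q=cv2.HoughCircles(cv2.medianBlur(c,5),cv2.HOUGH_GRADIENT_ALT,1,20,param1=100,param2=.6,minRadius=60,maxRadius=110)
    print("zero px",p)
    for k in ([] if q is None else q[0][:3]):
        u=(k[:2]+.5)/4-.5+[x0,y0]; P=at_z(s,[u],0,T)[0]-T[:3,3]; a=Ti[:3,:3]@P; c0=s["hand_eye"][:3,3]
        print("px",u.round(1),"r",k[2]/4,"tool xy mm",((c0+a*((-dz-c0[2])/a[2]))*1000).round(2))
E
python3 - <<'E'
from h import *
from bench import robot,snapshot
for i in range(4): s,T,o=wrist(snapshot,robot)
print(o["tool_pos"],o["ee_rot"],o["width"])
bore(s,T,o,.0026); move(o,[.5096,.0604,.185],np.pi/2)
E
```

```text
[0.50818496 0.00485976 0.23118157] [-3.13701095e+00 -4.52574134e-05  1.57652225e+00] 0.0504257454610843
zero px [318.28698085 314.07407467]
shift mm [55.5  1.9 46.2] turn [-0.3 -0.   0.3]
```

View pics/bore.png

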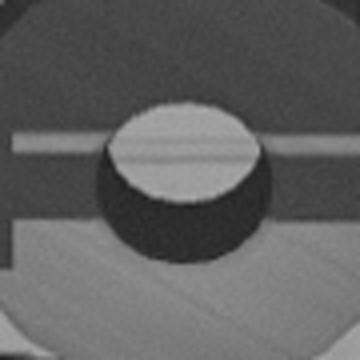

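Emit:
{"fn": "servo_tool", "kwargs": {"commands": [0.03,0.0013,0,0,0,0,0.045,0.0556,0.0013,0.01,-0.3,0,0,0.045,0.0556,0.0013,0.035,-0.3,0,0,0.045,0.0556,0.0013,0.046,-0.3,0,0,0.045,0.0556,0.0013,0.046,-0.3,0,0,0.045,0.0556,0.0013,0.046,-0.3,0,0,0.045,0.0556,0.0013,0.046,-0.3,0,0,0.045]}}

```text
time: 26.98
tool_pos: [0.5103, 0.0574, 0.1855]
ee_rot: [3.14, -0.0, 1.57]
wrist_force: [-0.6, -0.5, -1.6]
width: 0.0507
finger_force: 30.0
```

```bash
python3 - <<'E'
from h import *
from bench import robot,snapshot
for i in range(3): s,T,o=wrist(snapshot,robot)
print(o["tool_pos"],o["ee_rot"]); move(o,[.5095,.0605,.15],np.pi/2)
E
```

```text
[0.51004488 0.05766226 0.18521149] [ 3.14015390e+00 -7.07359147e-05  1.57075161e+00]
shift mm [ 2.8 -0.6 35.2] turn [ 0.1 -0.  -0. ]
```

Emit:
{"fn": "servo_tool", "kwargs": {"commands": [0.0028,-0.0005,0.003,0,0,0,0.045,0.0028,-0.0005,0.006,0,0,0,0.045,0.0028,-0.0005,0.006,0,0,0,0.045,0.0028,-0.0005,0.006,0,0,0,0.045]}}

```text
time: 27.62
tool_pos: [0.5091, 0.0606, 0.1783]
ee_rot: [-3.141, -0.0, 1.571]
wrist_force: [-0.3, -0.8, -1.6]
width: 0.0508
finger_force: 30.0
```

Emit:
{"fn": "servo_tool", "kwargs": {"commands": [0,0.0003,0.006,0,0,0,0.045,0,0.0003,0.012,0,0,0,0.045,0,0.0003,0.018,0,0,0,0.045,0,0.0003,0.026,0,0,0,0.045,0,0.0003,0.034,0,0,0,0.045,0,0.0003,0.042,0,0,0,0.045,0,0.0003,0.05,0,0,0,0.045,0,0.0003,0.055,0,0,0,0.045,0,0.0003,0.055,0,0,0,0.045]}}

```text
time: 28.75
tool_pos: [0.5092, 0.0606, 0.1228]
ee_rot: [-3.141, -0.0, 1.571]
wrist_force: [0.5, 0.2, -1.8]
width: 0.0502
finger_force: 30.0
```

Emit:
{"fn": "servo_tool", "kwargs": {"commands": [0,0,0.0015,0,0,0,0.045,0,0,0.0025,0,0,0,0.045,0,0,0.0025,0,0,0,0.08,0,0,0.0025,0,0,0,0.08,0,0,0.0025,0,0,0,0.08,0,0,-0.02,0,0,0,0.08,0,0,-0.07,0,0,0,0.08,0,0,-0.12,0,0,0,0.08,0,0,-0.12,0,0,0,0.08]}}

```text
time: 29.88
tool_pos: [0.5119, 0.0607, 0.2492]
ee_rot: [3.13, -0.0, 1.571]
wrist_force: [0.1, -0.7, 0.1]
width: 0.0797
finger_force: 0.0
```

```bash
python3 - <<'E'
from h import *
from bench import robot,snapshot
for i in range(2): o=robot.get_obs(); t=snapshot("top"); 
print(o["tool_pos"],o["ee_rot"])
ring(t,t["extrinsics"],.018,[.395,-.348,.018],16)
c=snapshot("scene")["img"][200:300,310:430]; cv2.imwrite("pics/w8.png",np.hstack([cv2.resize(t["img"][150:330,260:490],(420,360)),cv2.resize(c,(380,360))]))
move(o,[.395,-.348,.08],np.pi/2)
E
```

```text
[0.5106079  0.06061689 0.24603871] [ 3.13601037e+00 -1.16648742e-04  1.57101080e+00]
th 100.0 exp px [425 284]
outer [418.5 291.7] ell c [ 0.3723 -0.3241  0.018 ] mec 0.372 -0.3238 d 0.0435
shift mm [-408.6 -116.6  165.3] turn [ 0.3 -0.   0. ]
```

View pics/w8.png

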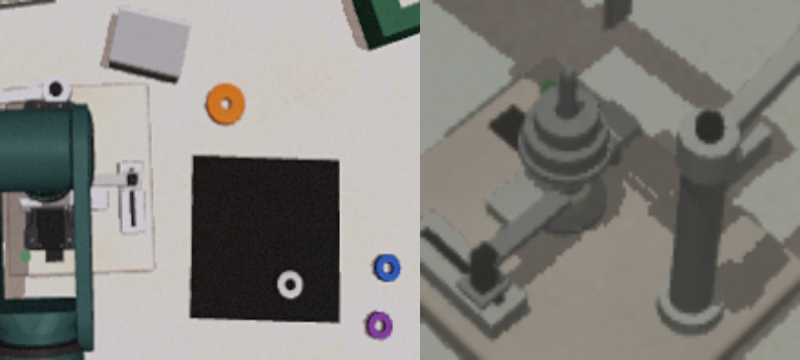

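Emit:
{"fn": "servo_tool", "kwargs": {"commands": [-0.05,-0.015,0,0,0,0,0.08,-0.105,-0.035,0,0,0,0,0.08,-0.16,-0.055,0,0,0,0,0.08,-0.215,-0.075,0,0,0,0,0.08,-0.27,-0.095,0,0,0,0,0.08,-0.325,-0.115,0.02,0,0,0,0.08,-0.365,-0.132,0.06,0,0,0,0.08,-0.3845,-0.1385,0.11,0,0,0,0.08,-0.3845,-0.1385,0.16,0,0,0,0.08,-0.3845,-0.1385,0.17,0,0,0,0.08]}}

```text
time: 31.28
tool_pos: [0.3678, -0.3208, 0.0675]
ee_rot: [-3.133, -0.009, 1.57]
wrist_force: [0.6, -0.1, 0.3]
width: 0.0797
finger_force: 0.0
```

```bash
python3 - <<'E'
from h import *
from bench import robot,snapshot
for i in range(5): s,T,o=wrist(snapshot,robot)
print(o["time"],o["tool_pos"],o["ee_rot"])
ring(s,T,.018,[.372,-.324,.018],65)
E
```

```text
31.475 [ 0.37199524 -0.32445583  0.07501238] [3.13976719e+00 1.88429761e-03 1.57172918e+00]
th 128.0 exp px [318 266]
outer [318.2 271.9] ell c [ 0.372  -0.3274  0.018 ] mec 0.372 -0.3239 d 0.0429
outer [319.5 233.6] ell c [ 0.3726 -0.3053  0.018 ] mec 0.3724 -0.3064 d 0.023
```

Emit:
{"fn": "servo_tool", "kwargs": {"commands": [0.0005,0,0.025,0,0,0,0.08,0.0005,0,0.045,0,0,0,0.08,0.0005,0,0.056,0,0,0,0.08,0.0005,0,0.056,0,0,0,0.08,0.0005,0,0.056,0,0,0,0.08,0.0005,0,0.056,0,0,0,0.08]}}

```text
time: 32.28
tool_pos: [0.3716, -0.324, 0.0184]
ee_rot: [3.14, 0.001, 1.571]
wrist_force: [-0.2, -0.8, 0.8]
width: 0.0804
finger_force: 0.0
```

```bash
python3 - <<'E'
from h import *
from bench import robot,snapshot
for i in range(2): s,T,o=wrist(snapshot,robot)
print(o["time"],o["tool_pos"],o["ee_rot"])
ring(s,T,.018,[.372,-.324,.018],55)
E
```

```text
32.325 [ 0.37150364 -0.32387879  0.01823221] [3.14041776e+00 1.14031344e-03 1.57106208e+00]
th 137.0 exp px [319 311]
outer [319.4 332. ] ell c [ 0.372  -0.3338  0.018 ] mec 0.372 -0.3264 d 0.0421
outer [351.3 297.4] ell c [ 0.3855 -0.3175  0.018 ] mec 0.3852 -0.3171 d 0.0143
outer [287.6 297.4] ell c [ 0.3585 -0.3175  0.018 ] mec 0.3588 -0.3175 d 0.0143
```

Emit:
{"fn": "servo_tool", "kwargs": {"commands": [0,0.0005,0.002,0,0,0,0.08,0,0.0005,0.002,0,0,0,0.06,0,0.0005,0.002,0,0,0,0.038,0,0.0005,0.002,0,0,0,0.038,0,0.0005,0.002,0,0,0,0.038,0,0.0005,0.002,0,0,0,0.038,0,0.0005,0.002,0,0,0,0.038]}}

```text
time: 33.25
tool_pos: [0.3716, -0.3234, 0.0154]
ee_rot: [3.141, -0.0, 1.571]
wrist_force: [0.7, -0.1, -0.5]
width: 0.0432
finger_force: 30.0
```

Emit:
{"fn": "servo_tool", "kwargs": {"commands": [0,0,-0.015,0,0,0,0.038,0,0,-0.06,0,0,0,0.038,0,0,-0.12,0,0,0,0.038,0,0,-0.18,0,0,0,0.038,0.04,0.02,-0.215,0,0,0,0.038,0.095,0.04,-0.215,0,0,0,0.038,0.15,0.06,-0.215,0,0,0,0.038,0.205,0.08,-0.215,0,0,0,0.038,0.26,0.1,-0.215,0,0,0,0.038,0.31,0.12,-0.215,0,0,0,0.038]}}

```text
time: 34.5
tool_pos: [0.4916, -0.0114, 0.2314]
ee_rot: [3.14, 0.0, 1.571]
wrist_force: [0.6, -0.6, -2.3]
width: 0.0434
finger_force: 30.0
```

```bash
python3 - <<'E'
from h import *
from bench import robot,snapshot
for i in range(4): s,T,o=wrist(snapshot,robot)
print(o["tool_pos"],o["ee_rot"],o["width"])
bore(s,T,o,.0016); move(o,[.5095,.0605,.185],np.pi/2)
E
```

```text
[ 0.49158977 -0.01112862  0.23087174] [-3.14154370e+00 -1.03222231e-04  1.57601333e+00] 0.04331498277186729
zero px [318.28923325 313.04839668]
px [318.9 313.4] r 21.927605 tool xy mm [-0.15  0.25 -1.6 ]
shift mm [71.5 18.3 45.9] turn [-0.  -0.   0.3]
```

View pics/bore.png

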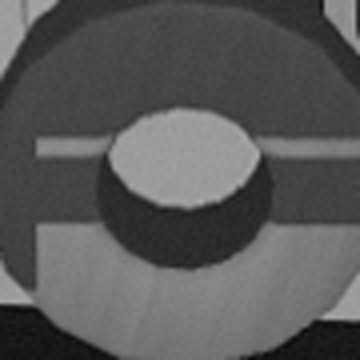

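Emit:
{"fn": "servo_tool", "kwargs": {"commands": [0.04,0.01,0,0,0,0.3,0.038,0.0717,0.018,0.01,0,0,0.3,0.038,0.0717,0.018,0.035,0,0,0.3,0.038,0.0717,0.018,0.046,0,0,0.3,0.038,0.0717,0.018,0.046,0,0,0.3,0.038,0.0717,0.018,0.046,0,0,0.3,0.038,0.0717,0.018,0.046,0,0,0.3,0.038,0.0717,0.018,0.046,0,0,0.3,0.038]}}

```text
time: 35.7
tool_pos: [0.5098, 0.0582, 0.1851]
ee_rot: [3.14, -0.0, 1.566]
wrist_force: [0.7, 0.1, -1.1]
width: 0.0434
finger_force: 30.0
```

Emit:
{"fn": "servo_tool", "kwargs": {"commands": [0.0024,-0.0003,0.003,0,0,-0.3,0.038,0.0024,-0.0003,0.006,0,0,-0.3,0.038,0.0024,-0.0003,0.006,0,0,-0.3,0.038,0.0024,-0.0003,0.006,0,0,-0.3,0.038]}}

```text
time: 36.2
tool_pos: [0.5091, 0.0608, 0.1783]
ee_rot: [-3.141, -0.0, 1.571]
wrist_force: [0.3, 0.1, -2.0]
width: 0.0436
finger_force: 30.0
```

Emit:
{"fn": "servo_tool", "kwargs": {"commands": [-0.0002,0.0003,0.006,0,0,0,0.038,-0.0002,0.0003,0.012,0,0,0,0.038,-0.0002,0.0003,0.018,0,0,0,0.038,-0.0002,0.0003,0.024,0,0,0,0.038,-0.0002,0.0003,0.03,0,0,0,0.038,-0.0002,0.0003,0.036,0,0,0,0.038,-0.0002,0.0003,0.039,0,0,0,0.038,-0.0002,0.0003,0.039,0,0,0,0.038]}}

```text
time: 37.2
tool_pos: [0.5093, 0.0606, 0.1391]
ee_rot: [-3.141, -0.0, 1.571]
wrist_force: [-0.2, 0.7, -1.3]
width: 0.044
finger_force: 30.0
```

Emit:
{"fn": "servo_tool", "kwargs": {"commands": [0,0,0.0015,0,0,0,0.038,0,0,0.0028,0,0,0,0.038,0,0,0.0028,0,0,0,0.07,0,0,0.0028,0,0,0,0.07,0,0,0.0028,0,0,0,0.07,0,0,-0.02,0,0,0,0.07,0,0,-0.07,0,0,0,0.07,0,0,-0.12,0,0,0,0.07,0,0,-0.17,0,0,0,0.07,0,0,-0.2,0,0,0,0.07]}}

```text
time: 38.45
tool_pos: [0.5099, 0.0605, 0.343]
ee_rot: [3.137, -0.0, 1.571]
wrist_force: [0.5, 0.3, -0.4]
width: 0.07
finger_force: 0.0
```

```bash
python3 - <<'E'
from h import *
from bench import robot,snapshot
for i in range(2): s,T,o=wrist(snapshot,robot)
print(o["time"],o["tool_pos"],o["ee_rot"])
c=snapshot("scene"); np.save("sc",c["img"])
cv2.imwrite("pics/w9.png",np.hstack([cv2.resize(s["img"],(400,300)),cv2.resize(c["img"][170:300,310:470],(400,300))]))
# handle: pivot (.65,.066)
f=1.48; move(o,[.65-.18*np.cos(f),.066+.18*np.sin(f),.34],np.pi-f)
E
```

```text
38.5 [0.51081638 0.06051719 0.34657757] [ 3.13056904e+00 -2.24656403e-04  1.57100454e+00]
shift mm [184.7 122.8   8. ] turn [ 0.6  0.  -5.2]
```

View pics/w9.png

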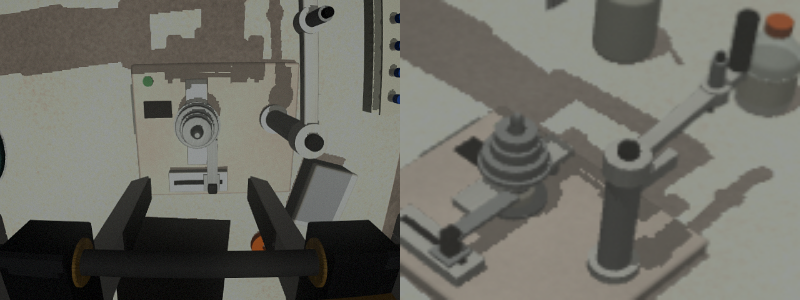

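Emit:
{"fn": "servo_tool", "kwargs": {"commands": [0.045,0.03,0,0.3,0,0,0.06,0.09,0.06,0,0.3,0,-2,0.06,0.135,0.09,0,0.3,0,-4,0.06,0.1847,0.1235,0,0.3,0,-4.5,0.06,0.1847,0.1235,0,0.3,0,-4.5,0.06,0.1847,0.1235,0.04,0.3,0,-4.5,0.06,0.1847,0.1235,0.08,0.3,0,-4.5,0.06,0.1847,0.1235,0.093,0.3,0,-4.5,0.06,0.1847,0.1235,0.093,0.3,0,-4.5,0.06]}}

```text
time: 39.72
tool_pos: [0.6321, 0.2444, 0.2454]
ee_rot: [-3.134, 0.0, 1.649]
wrist_force: [0.3, -0.2, -0.0]
width: 0.0599
finger_force: 0.0
```

Emit:
{"fn": "servo_tool", "kwargs": {"commands": [0,0,0,0,0,0,0.03,0,0,0,0,0,0,0.03,0,0,0,0,0,0,0.03]}}

```text
time: 40.1
tool_pos: [0.6333, 0.2454, 0.2478]
ee_rot: [-3.139, -0.001, 1.65]
wrist_force: [-0.5, -0.6, -0.5]
width: 0.0337
finger_force: 0.0
```

```bash
python3 - <<'E'
from h import *
from bench import robot
o=robot.get_obs(); print(o["wrist_force"],o["width"],o["finger_force"],o["tool_pos"],o["ee_rot"])
for f in np.arange(1.35,.6,-.13):
  move(o,[.65-.18*np.cos(f),.066+.18*np.sin(f),.25],np.pi-f)
E
```

```text
[-0.50026369 -0.63037089 -0.49166668] 0.03366426733085734 0.0 [0.63330722 0.24536643 0.24778863] [-3.13859977e+00 -7.50877016e-04  1.64960500e+00]
shift mm [ -1.9 -23.   -2.1] turn [-0.2 -0.1 -8.1]
shift mm [ -6.7 -45.8  -2.1] turn [ -0.2  -0.1 -15.6]
shift mm [-14.5 -67.9  -2. ] turn [ -0.2  -0.1 -23. ]
shift mm [-25.  -88.8  -2. ] turn [ -0.2  -0.1 -30.5]
shift mm [ -38.1 -108.1   -1.9] turn [ -0.2  -0.1 -37.9]
shift mm [ -53.7 -125.6   -1.9] turn [ -0.1  -0.1 -45.4]
```

Emit:
{"fn": "servo_tool", "kwargs": {"commands": [0,-0.012,-0.001,0,0,-4,0.03,-0.0019,-0.023,-0.001,0,0,-8.1,0.03,-0.0067,-0.0458,-0.001,0,0,-15.6,0.03,-0.0145,-0.0679,-0.001,0,0,-23,0.03,-0.025,-0.0888,-0.001,0,0,-30.5,0.03,-0.0381,-0.1081,-0.001,0,0,-37.9,0.03,-0.0537,-0.1256,-0.001,0,0,-45.4,0.03]}}

```text
time: 40.98
tool_pos: [0.5117, 0.1821, 0.2487]
ee_rot: [-3.14, -0.003, 2.447]
wrist_force: [1.9, 0.5, -0.7]
width: 0.0298
finger_force: 0.7
```

```bash
python3 - <<'E'
from h import *
from bench import robot
o=robot.get_obs(); print(o["wrist_force"],o["width"],o["finger_force"],o["tool_pos"],o["ee_rot"])
for f in (.6,.48,.36,.24,.13,.05,0,-.03,-.05):
  move(o,[.65-.18*np.cos(f),.066+.18*np.sin(f),.25],np.pi-f)
E
```

```text
[ 1.93890329  0.48923995 -0.65182413] 0.02980226265326752 0.6556211225688457 [0.51170105 0.18208076 0.24865876] [-3.14029863 -0.00330171  2.44720473]
shift mm [ -1.4 -17.7  -1.3] turn [-0.1 -0.2 -5.4]
shift mm [ -4.7 -39.   -1.3] turn [ -0.1  -0.2 -12.3]
shift mm [-10.5 -59.8  -1.3] turn [ -0.   -0.2 -19.2]
shift mm [-18.8 -79.7  -1.3] turn [ -0.   -0.2 -26. ]
shift mm [-28.5 -97.   -1.3] turn [ -0.   -0.2 -32.3]
shift mm [ -36.6 -108.8   -1.3] turn [ -0.   -0.2 -36.9]
shift mm [ -42.2 -115.9   -1.3] turn [ -0.   -0.2 -39.8]
shift mm [ -45.7 -120.    -1.3] turn [ -0.   -0.2 -41.5]
shift mm [ -48.2 -122.7   -1.3] turn [ -0.   -0.2 -42.7]
```

Emit:
{"fn": "servo_tool", "kwargs": {"commands": [-0.0014,-0.0177,0,0,0,-5.4,0.03,-0.0047,-0.039,0,0,0,-12.3,0.03,-0.0105,-0.0598,0,0,0,-19.2,0.03,-0.0188,-0.0797,0,0,0,-26,0.03,-0.0285,-0.097,0,0,0,-32.3,0.03,-0.0366,-0.1088,0,0,0,-36.9,0.03,-0.0422,-0.1159,0,0,0,-39.8,0.03,-0.0422,-0.1159,0,0,0,-39.8,0.03]}}

```text
time: 41.98
tool_pos: [0.4698, 0.0656, 0.2489]
ee_rot: [-3.141, -0.004, 3.135]
wrist_force: [-0.6, -0.4, 0.0]
width: 0.0298
finger_force: 0.0
```

Emit:
{"fn": "servo_tool", "kwargs": {"commands": [0,-0.003,0,0,0,0,0.03,0,-0.006,0,0,0,0,0.03,0,-0.009,0,0,0,0,0.03,0,-0.009,0,0,0,0,0.03]}}

```text
time: 42.48
tool_pos: [0.4696, 0.0567, 0.2482]
ee_rot: [-3.141, -0.005, 3.136]
wrist_force: [0.0, 1.4, 1.1]
width: 0.0299
finger_force: 0.0
```

Emit:
{"fn": "servo_tool", "kwargs": {"commands": [0,-0.003,0,0,0,0,0.03,0,-0.005,0,0,0,0,0.03,0,-0.005,0,0,0,0,0.03]}}

```text
time: 42.85
tool_pos: [0.4696, 0.0554, 0.2481]
ee_rot: [3.134, -0.005, 3.14]
wrist_force: [-0.7, 10.2, -1.1]
width: 0.0301
finger_force: 5.0
```

Emit:
{"fn": "servo_tool", "kwargs": {"commands": [0,0.009,0,0,0,0,0.05,0,0.009,0,0,0,0,0.05,0,0.009,-0.04,0,0,0,0.05,0,0.009,-0.09,0,0,0,0.05,-0.03,-0.03,-0.1,0,0,0,0,-0.07,-0.075,-0.1,0,0,0,0,-0.1,-0.115,-0.1,0,0,0,0,-0.1,-0.115,-0.1,0,0,0,0,-0.1,-0.115,-0.1,0,0,0,0]}}

```text
time: 43.98
tool_pos: [0.5692, -0.0636, 0.3476]
ee_rot: [-3.142, -0.006, 3.136]
wrist_force: [-0.1, -0.0, 0.1]
width: 0.0034
finger_force: 0.0
```

```bash
python3 - <<'E'
from h import *
from bench import robot,snapshot
s,T,o=wrist(snapshot,robot); print(o["time"],o["tool_pos"],o["ee_rot"],o["width"])
c=snapshot("scene")["img"]; t=snapshot("top")["img"]
cv2.imwrite("pics/w10.png",np.hstack([cv2.resize(t[150:310,240:450],(400,300)),cv2.resize(c[150:300,300:480],(400,300))]))
move(o,[.57,-.054,.07],np.pi)
E
```

```text
43.975 [ 0.56918222 -0.06362065  0.34759462] [-3.14157707 -0.0060925   3.13599056] 0.003404772727974003
shift mm [ -2.5   9.6 277.6] turn [ 0.  -0.3 -0.3]
```

View pics/w10.png

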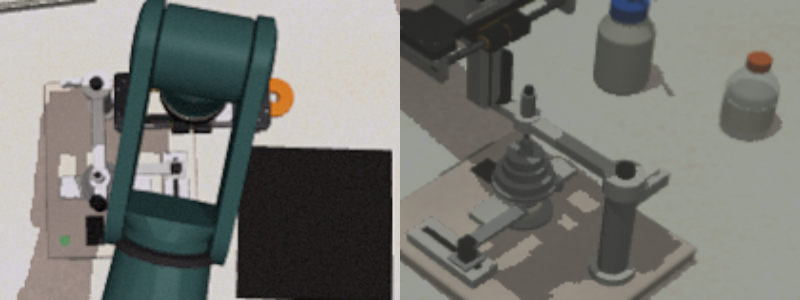

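Emit:
{"fn": "servo_tool", "kwargs": {"commands": [-0.001,0.003,0.05,0,0,0,0,-0.001,0.003,0.1,0,0,0,0,-0.001,0.003,0.15,0,0,0,0,-0.001,0.003,0.2,0,0,0,0,-0.001,0.003,0.25,0,0,0,0,-0.001,0.003,0.275,0,0,0,0,-0.001,0.003,0.275,0,0,0,0,-0.001,0.003,0.275,0,0,0,0]}}

```text
time: 45.12
tool_pos: [0.57, -0.0602, 0.0749]
ee_rot: [-3.141, -0.002, 3.138]
wrist_force: [-0.3, 0.6, 0.6]
width: 0.0005
finger_force: 0.0
```

Emit:
{"fn": "servo_tool", "kwargs": {"commands": [0.01,0,0,0,0,0,0,0.02,0,0,0,0,0,0,0.029,0,0,0,0,0,0,0.037,0,0,0,0,0,0,0.045,0,0,0,0,0,0,0.053,0,0,0,0,0,0,0.06,0,0,0,0,0,0,0.064,0,0,0,0,0,0,0.064,0,0,0,0,0,0]}}

```text
time: 46.25
tool_pos: [0.5045, -0.0601, 0.0729]
ee_rot: [3.141, -0.006, 3.137]
wrist_force: [1.4, -0.7, 0.1]
width: 0.0004
finger_force: 0.2
```

Emit:
{"fn": "servo_tool", "kwargs": {"commands": [0.002,0,0,0,0,0,0,0.004,0,0,0,0,0,0,0.006,0,0,0,0,0,0,0.006,0,0,0,0,0,0]}}

```text
time: 46.75
tool_pos: [0.504, -0.0601, 0.0732]
ee_rot: [3.142, 0.007, 3.137]
wrist_force: [15.0, -0.2, -9.2]
width: 0.0005
finger_force: 7.1
```

Emit:
{"fn": "servo_tool", "kwargs": {"commands": [-0.008,0,0,0,0,0,0,-0.025,0,0,0,0,0,0,-0.035,0,-0.03,0,0,0,0,-0.035,0,-0.08,0,0,0,0,-0.035,-0.005,-0.14,0,0,0,0,-0.035,-0.01,-0.2,0,0,0,0,-0.035,-0.04,-0.26,0,0,0,0,-0.035,-0.09,-0.27,0,0,0,0,-0.035,-0.14,-0.27,0,0,0,0,-0.035,-0.14,-0.27,0,0,0,0]}}

```text
time: 48.0
tool_pos: [0.5339, -0.2031, 0.3415]
ee_rot: [3.141, -0.009, 3.132]
wrist_force: [0.3, 1.6, -0.7]
width: 0.0005
finger_force: 0.0
```

```bash
python3 - <<'E'
from h import *
from bench import robot,snapshot
o=robot.get_obs(); print(o["time"],o["tool_pos"])
c=snapshot("scene")["img"]; t=snapshot("top")
g=lambda p,z: proj(t,[[*p,z]])[0].round(1)
print("expected: probe arm handle at stop",g((.470,.0624),.273),"grip free",g((.487,-.052),.084))
cv2.imwrite("pics/w11.png",np.hstack([cv2.resize(t["img"][180:300,250:400],(400,320)),cv2.resize(c[150:270,310:460],(400,320))]))
E
```

```text
48.0 [ 0.53387186 -0.20308853  0.34150707]
expected: probe arm handle at stop [289.2 257.1] grip free [331.5 255.3]
```

View pics/w11.png

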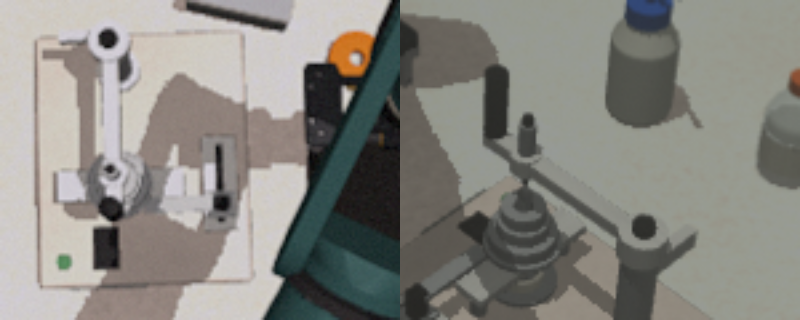

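```bash
python3 -c "
from bench import close_job
print(close_job())"
```

```text
the job is handed in; nothing more can be done
None
```

The job is handed in at about 48 s of the 210 s. Weights a, c and d (b was absent) are stacked widest-down on the post, the probe arm is back at its stop over the post, and the arrest is at its free end; the last camera check agreed, but the hand-in gave no verdict.

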